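# Close the cap of a countertop water filter

## Robot

A 6-joint arm with a two-finger parallel gripper is mounted at the origin on a cart in front of the work surface, level with it; the furniture and walls round the work are solid. World frame = base frame: x ahead of the robot, y to its left, z up, the work surface at z = 0. Lengths are in mm, angles in rad, forces in N, time in s.
With the tool pointing down it reaches from about 300 to 775 mm from the base axis. Payload 14.6 kg.
Tool frame: the origin (TCP) lies between the finger pads; the fingertips stand manip.tip_reach ahead of it and the grasp point (between the pads) lies 5 mm behind it (manip.tip_reach is the distance from the TCP to the fingertips, in mm); z points along the fingers, y is the line along which they close (so a half turn about z gives the same grasp; the last joint's range is limited). The gripper opens to 94 mm and grips with 3 to 60 N. Pads are 16 mm wide; open, the fingers measure 119 mm over their backs; the gripper's body (75 mm by 177 mm) begins 78 mm behind the grasp point.
Start: joints at [1.156, 0.3, 1.521, -0, 1.321, -0.067], TCP at [187.454, 517.059, 219.446] pointing down, gripper open.
Joint ranges: [-3.03, 3.03], [-0.79, 2.21], [0.23, 2.52], [-1.04, 4.18], [0, 3.07], [-2.55, 2.55]. Speed limits (rad/s): [2.22, 2.22, 2.57, 3.14, 3.14, 3.14].

## Interface

Orientations are given as [roll, pitch, yaw] about the fixed x, y, z axes, in that order (R = Rz(yaw) Ry(pitch) Rx(roll)).
In Python, from cell import manip gives the robot as it stands. The module is installed in compiled form; this text tells all that it offers.
- The arm moves only by the shell command python3 -m creep 'ROWS' [FORCE]. ROWS is JSON, a list of rows, each a list of 3 entries, a list of its own where there are three numbers: the opening, from -1 (shut) to 1 (fully open), then the shift along the tool's x, y, z in cm, then the turn about the tool's z in units of 5 degrees (1.0 is 5 degrees). In form: [[grip, [tx, ty, tz], roll], ...]. A call has 1 to 12 rows; each row is the pose to reach, as a shift and turn from the pose commanded when the call began, along the tool's axes at that moment; what a row does not reach only later rows make up. A row lasts 1/10 s, in which the tool goes at most 50 mm and 8.59 degrees, less where a joint would pass 70% of its speed; a pose out of reach is approached as far as the arm can. A call with a gripper value outside its range is refused whole. The fingers move at their own pace and stop on an object; FORCE is the grip in N (left out, the last holds). Time passes only in rows, so rows that repeat a pose let the fingers close. It gives the time, the measured TCP pose, the force, the opening and the grip force at its end, in the units of the state.
- manip.read_state(): the state, without advancing time (a new reading comes with each control period).
- manip.camera(name): name is "scene" or "top" or "wrist"; returns the picture (480x640x3 uint8, red, green, blue); there is no depth.
- manip.camera_params(name): a dict with "fovy" (degrees; the focal length in pixels is half the picture's height over the tangent of half this angle, whatever the lens; pixels are square), "cx", "cy" (the principal point, pixels), "origin" and "attitude" of the camera in the world. Camera axes: x right, y down, z forward; pixel columns grow to the right and rows downward; lengths in mm; the calibration is good to about 2 mm. A picture is of the moment at which its call begins: read the wrist's pose just before it. camera_params takes no time and is no camera call; for the wrist camera it gives the pose at the moment of the call.
- manip.sign_off(): hands the job in; it is judged then, once.
The state is a dict: "clock": time; "joints": joint angles; "qd": joint speeds; "effort": joint torques, N m; "eef_pos": TCP position; "eef_rot": TCP orientation; "wrist_force": force on the tool from outside, world axes, zero at the start; "moment": the same for the moment, N m; "finger_gap": finger opening in mm; "finger_force": force on a finger pad.
Only numpy, scipy, OpenCV 4.12 (cv2) and the standard library are available. Lean on these libraries where they do the work, as an engineer would, in place of code of your own. Each camera call takes 0.05 s, during which the arm holds its last target. There are 200 camera calls.

## Task

The countertop water filter has its new cartridge; put its screw cap back on. Pick the cap up by its bar grip, set it level in the filter's open top and, pressing lightly, back it off anticlockwise until it drops into the thread start; then screw it down clockwise until it is snug and fully home on its seal, without forcing the thread or overtightening, and let go. Leave the glass, mug, old cartridge and teaspoon where they stand.

Things in the scene. Friction and masses are not known exactly. Their poses are not given: they have to be found in the camera images.
- water_filter: the filter, fixed to the worktop: white canister 94 mm across on a round 128 mm base, 130 mm tall, with a low steel spout towards the robot. Origin under its centre, z up. In its 75 mm wide mouth is a right-hand three-start thread, lead 30 mm a turn, 62 mm clear inside. A sprung cartridge pushes the cap up: some 2 N with its lugs on the ledge, 7 N down in a start, 11 N home
- filter_ledge (a point): centre of the level ledge in the mouth, 4 mm below the rim, on which the cap's lugs first rest. Three thread starts open down through it: gaps 34 degrees wide, 120 degrees apart, the clockwise edge of each feathered, the other side upright. Their angle differs each time and is not in any pose given; the cap hides them
- filter_rim (a point): centre of the mouth, level with the rigid rim, z up, 130 mm above the worktop. A rubber seal ring stands 1.5 mm above the rim and is pressed flat with about 20 N
- filter_cap: the grey screw cap, about 0.3 kg, standing on its plug. Origin at the centre of the plug's underside, z up, x along the bar grip. Plug 59 mm across (47 mm at its tapered foot), 34 mm tall, with three lugs 120 degrees apart, each 24 degrees wide, 70 mm across over them; above it a flange 92 mm across and 9 mm thick
- cap_grip (a point): point to grip, 65 mm above the cap's origin, 6 mm below the top of the bar grip, which is 64 mm long (x), 14 mm wide (y) and stands 28 mm above the flange. Running the cap in takes some 0.1 N m; snug on its seal is 0.7 to 1 N m. The thread holds the cap when let go
- cap_flange (a point): centre of the flange's underside, 34 mm above the cap's origin. Above the rim: 17 mm with the lugs on the ledge; backing off, it sinks 2.5 mm down the feather, then, pressed with 8 N or more, drops to 8 mm (10 degrees of play). Pressed so while it starts clockwise, it meets the seal after some 90 degrees, the rim after 110. Without the full drop the lugs ride over the start or butt on the thread
- glass: empty drinking glass, 79 mm across, 90 mm tall, origin under its centre
- mug: white mug, 85 mm across, 100 mm tall, origin under its centre
- old_cartridge: used filter cartridge, standing, 53 mm across, 84 mm tall, origin under its centre
- teaspoon: steel teaspoon lying flat along its x, 133 mm long, origin under its middle

How it is judged (in metres and radians):
On the way:
1. the cap has dropped into the thread start: level, centred in the mouth, its flange less than 10 mm above the rim (z of filter_cap in the frame of filter_rim below -0.024 m and horizontal distance between filter_cap and filter_rim below 0.004 m and angle between filter_cap's own z axis and vertical below 0.06 rad), for 0.1 s.
At the end, for the whole second after the job is handed in: the cap is screwed home: flange within 1 mm of the rigid rim (seal pressed down), centred within 4 mm, level within 2 degrees, at rest (z of filter_cap in the frame of filter_rim below -0.033 m and horizontal distance between filter_cap and filter_rim below 0.004 m and angle between filter_cap's own z axis and vertical below 0.035 rad and linear speed of filter_cap below 0.01 m/s); the robot touches nothing.
It fails at once if the thread or seal is forced: contact forces between cap and filter add up to more than 100 N (hand-tight is about 60 N) (contact force between filter_cap and water_filter above 100 N).
It fails at once if the glass is moved by more than 30 mm (distance of glass from where it was at the start of the episode above 0.03 m).
It fails at once if the mug is moved by more than 30 mm (distance of mug from where it was at the start of the episode above 0.03 m).
It fails at once if the old cartridge is moved by more than 30 mm (distance of old_cartridge from where it was at the start of the episode above 0.03 m).
It fails at once if the teaspoon is moved by more than 30 mm (distance of teaspoon from where it was at the start of the episode above 0.03 m).
It also fails if it takes over 70 s, if anything falls off the work surface, if the arm or the gripper's body presses on something with over 40 N, if the wrist force passes 120 N, or if a joint passes its speed limit or range.

## Working session

There is one attempt and no reset: what is moved stays moved. The work goes in short steps, Python scripts to look and compute and a shell command to move; the robot and the scene stay as the last step left them, time stands still between calls to the robot, and variables do not carry over. Pictures are saved under pics/ and viewed, at most 10 in all, crops included, and the job is handed in when it is done.

```bash
mkdir -p pics; python3 - <<'E'
from cell import manip
import cv2
print(manip.tip_reach, manip.read_state())
for n in ("scene","top","wrist"):
    p=manip.camera_params(n);print(n,p)
    cv2.imwrite(f"pics/{n}0.png",manip.camera(n)[:,:,::-1])
E
```

```text
14.0 {'clock': 0.0, 'joints': array([ 1.15640927e+00,  3.00462776e-01,  1.52158566e+00, -3.18937548e-05,
        1.32071922e+00, -6.66090545e-02]), 'qd': array([ 1.71534623e-03, -4.70190041e-05,  2.10910948e-04, -1.77946190e-04,
        3.36481308e-04,  4.86095577e-04]), 'effort': array([ 7.47041622e-05, -5.31801081e+01, -3.52738810e+01,  7.07524410e-02,
        2.43816606e-02,  6.87772672e-05]), 'eef_pos': array([187.3576339 , 516.83410108, 218.88895864]), 'eef_rot': array([-3.14041820e+00, -4.73841395e-05,  2.79382253e+00]), 'wrist_force': array([-0.45334562, -0.33212267,  0.0086111 ]), 'moment': array([-0.03568934,  0.01264643,  0.06229382]), 'finger_force': 0.0, 'finger_gap': 93.96410525498021}
scene {'fovy': 45.218629118149124, 'cx': 324.5649932237716, 'cy': 231.81508145689867, 'origin': array([ 121.40589928, -536.99672873,  630.61558083]), 'attitude': array([-2.17697121, -0.02343401, -0.50772872])}
top {'fovy': 48.259027728239964, 'cx': 322.20283707702947, 'cy': 239.11180418383495, 'origin': array([396.94858887, 149.57652445, 943.83389353]), 'attitude': array([-3.00353785, -0.00309207, -1.55099194])}
wrist {'fovy': 59.60813969453143, 'cx': 325.2639771129217, 'cy': 245.2314529742896, 'origin': array([110.99817231, 544.26350618, 384.88192443]), 'attitude': array([2.86161568e+00, 2.40578504e-03, 1.22353399e+00])}
```

View pics/top0.png

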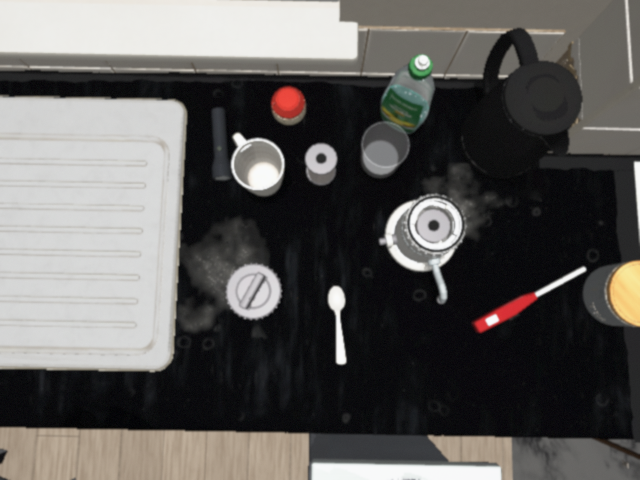

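View pics/scene0.png

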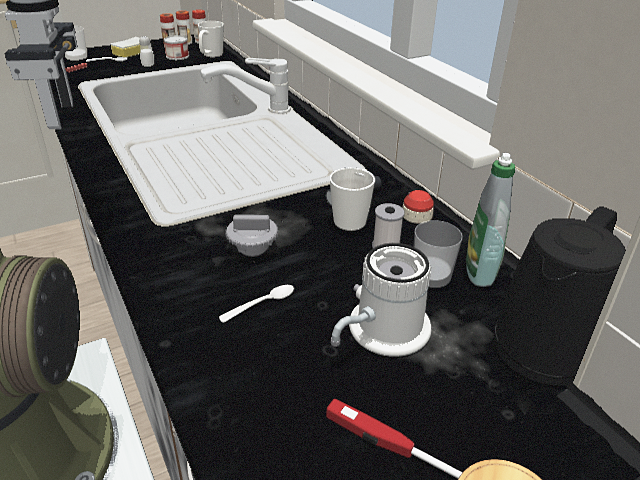

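The top view shows the cap at about (253,291), with its bar running diagonally. The filter mouth is at (435,223) and the spoon at (338,325). The mug, cartridge and glass are at (258,168), (320,163) and (385,150).

```bash
cat > h.py <<'E'
from cell import manip
import numpy as np, cv2
from scipy.spatial.transform import Rotation as Ro
def ray(p,uv,z):
    f=240/np.tan(np.radians(p["fovy"])/2)
    d=Ro.from_euler("xyz",p["attitude"]).apply([(uv[0]-p["cx"])/f,(uv[1]-p["cy"])/f,1])
    o=np.array(p["origin"]); return o+d*(z-o[2])/d[2]
def proj(p,X):
    f=240/np.tan(np.radians(p["fovy"])/2)
    c=Ro.from_euler("xyz",p["attitude"]).inv().apply(np.array(X)-p["origin"])
    return [p["cx"]+f*c[0]/c[2],p["cy"]+f*c[1]/c[2]]
def goto(xyz,yaw):
    "shift in tool axes (cm) and turn (5deg units) from measured pose to the target, tool down"
    s=manip.read_state(); R=Ro.from_euler("xyz",s["eef_rot"])
    t=R.inv().apply(np.array(xyz)-s["eef_pos"])/10
    R2=Ro.from_euler("xyz",[np.pi,0,yaw])
    return t.round(2),((R.inv()*R2).as_euler("xyz",degrees=True)/5).round(2)
E
python3 - <<'E'
from h import *
p=manip.camera_params("top")
for n,uv,z in(("cap",(253,291),43),("bar a",(242,307),71),("bar b",(265,274),71),("rim",(435,223),131),("glass",(385,165),0),("mug",(262,180),0)):print(n,ray(p,uv,z).round(1))
im=cv2.imread("pics/top0.png")
a=cv2.resize(im[250:330,210:290],(390,390),interpolation=3);b=cv2.resize(im[185:265,390:470],(390,390),interpolation=3)
cv2.imwrite("pics/c0.png",np.hstack([a,b]))
E
```

```text
cap [432.1 263.4  43. ]
bar a [404.9 276.6  71. ]
bar b [459.  241.3  71. ]
rim [538.5 -23.8 131. ]
glass [666.1  38.    0. ]
mug [633.7 260.1   0. ]
```

View pics/c0.png

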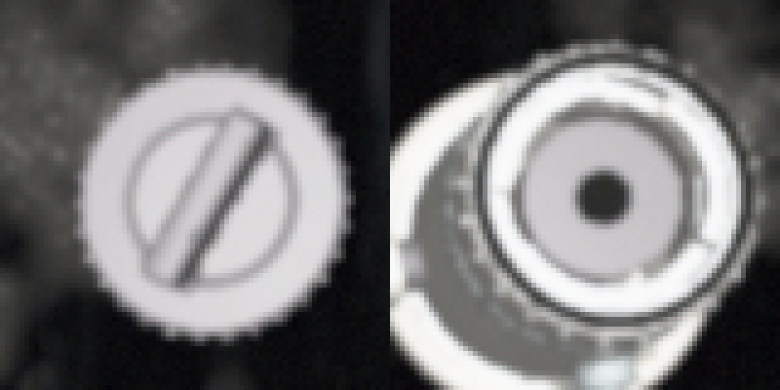

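The crop shows the cap's bar running from about (258,274) to (243,305) in the top image, so its yaw is about -27°. The mouth interior is visible, with the gaps faintly showing. Next I'll look at the cap with the wrist camera.

```bash
python3 - <<'E'
from h import *
print(goto([432,263,219],2.69))
E
```

```text
(array([-3.165e+01, -1.553e+01,  2.000e-02]), array([-0.01,  0.  ,  1.19]))
```

```bash
python3 -m creep '[[1,[-31.6,-15.5,0],1.2],[1,[-31.6,-15.5,0],1.2],[1,[-31.6,-15.5,0],1.2],[1,[-31.6,-15.5,0],1.2],[1,[-31.6,-15.5,0],1.2],[1,[-31.6,-15.5,0],1.2],[1,[-31.6,-15.5,0],1.2],[1,[-31.6,-15.5,0],1.2],[1,[-31.6,-15.5,0],1.2],[1,[-31.6,-15.5,0],1.2],[1,[-31.6,-15.5,0],1.2]]' 
python3 - <<'E'
from h import *
p=manip.camera_params("wrist"); im=manip.camera("wrist")[:,:,::-1]; cv2.imwrite("pics/w1.png",im)
s=manip.read_state();print(s["clock"],s["eef_pos"],s["eef_rot"],proj(p,[432,263,43]))
import pickle;pickle.dump(p,open("w1.pkl","wb"))
E
```

```text
clock: 1.25
eef_pos: [430.9, 264.6, 219.4]
eef_rot: [-3.142, -0.0, 2.691]
wrist_force: [-1.1, 0.5, 0.1]
finger_gap: 94.1
finger_force: 0.0
1.3 [430.95861336 264.59327962 219.48382919] [ 3.14155844e+00 -5.18405670e-05  2.69092956e+00] [np.float64(325.1862517750417), np.float64(227.24519966253382)]
```

View pics/w1.png

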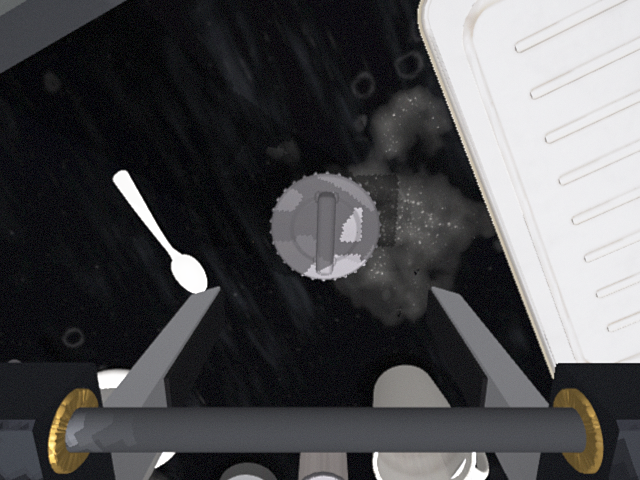

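The wrist view shows the cap flange centred at about (325.5,226.5) with the bar vertical in the image, (326,195) to (325,270), so the yaw is right. The mug and cartridge are near the image bottom, clear of the fingers.

```bash
python3 - <<'E'
from h import *
import pickle;p=pickle.load(open("w1.pkl","rb"))
im=cv2.imread("pics/w1.png",0)
print(ray(p,(325.5,226.5),43)); a,b=ray(p,(326.3,196),71),ray(p,(325.3,270),71);print(a,b,(a+b)/2,np.degrees(np.arctan2(*(a-b)[1::-1])))
for r in (210,220,235,250):print(im[r,310:342])
print(goto([432,263,60],2.69))
E
```

```text
[431.53560016 263.51701641  43.        ]
[404.4545216  277.29822807  71.        ] [457.39075164 250.87713333  71.        ] [430.92263662 264.0876807   71.        ] 153.47567738925017
[110 109 110 111 113 113 108  91  91 101 102 103 106 109 112 111 109 108
 108 109 107 100 102  95  87  87 112 111 109 113 110 112]
[110 112 110 112 114 109 106  83  95  97 102 109 112 106 110 103 108 112
 112 110 107 108 101  93  89 100 113 109 112 111 110 112]
[127 121 107 111 110 108  95  86 100 102 109 108 108 110 109 112 107 111
 112 107 108 102  98  87  89 107 113 110 109 108 138 194]
[123 125 128 125 127 120  92  91 102 106 106 112 108 112 109 110 110 109
 111 110 102 101  91  88 107 111 110 111 109 110 109 112]
(array([-0.16, -0.1 , 15.95]), array([ 0.  , -0.  ,  0.01]))
```

```bash
python3 -m creep '[[1,[-0.1,-0.05,5],0],[1,[-0.1,-0.05,10],0],[1,[-0.1,-0.05,13],0],[1,[-0.1,-0.05,14.5],0],[1,[-0.1,-0.05,15.5],0],[1,[-0.1,-0.05,15.9],0],[1,[-0.1,-0.05,15.9],0],[0.2,[-0.1,-0.05,15.9],0],[-0.4,[-0.1,-0.05,15.9],0],[-1,[-0.1,-0.05,15.9],0],[-1,[-0.1,-0.05,15.9],0],[-1,[-0.1,-0.05,15.9],0]]' 40
python3 -m creep '[[-1,[0,0,0],0],[-1,[0,0,0],0],[-1,[0,0,0],0],[-1,[0,0,0],0]]' 40
```

```text
clock: 2.5
eef_pos: [432.4, 262.8, 60.6]
eef_rot: [3.141, 0.0, 2.689]
wrist_force: [0.4, -0.3, 0.0]
finger_gap: 57.5
finger_force: 0.0
clock: 2.9
eef_pos: [432.4, 262.8, 60.4]
eef_rot: [-3.142, -0.0, 2.689]
wrist_force: [0.4, 0.1, -0.3]
finger_gap: 25.7
finger_force: 0.0
```

```bash
python3 -m creep '[[-1,[0,0,0],0],[-1,[0,0,0],0],[-1,[0,0,0],0],[-1,[0,0,0],0]]' 40
python3 -m creep '[[-1,[0,0,-1],0],[-1,[0,0,-4],0],[-1,[0,0,-8],0],[-1,[0,0,-13],0],[-1,[0,0,-17],0],[-1,[0,0,-19],0],[-1,[0,0,-19],0]]' 40
python3 - <<'E'
from h import *
# spot above the filter: view of the mouth
print(goto([440,-20,250],2.69), goto([538,-23.5,250],2.69))
E
```

```text
clock: 3.3
eef_pos: [432.3, 262.7, 60.3]
eef_rot: [-3.141, -0.0, 2.689]
wrist_force: [1.0, 0.1, -2.0]
finger_gap: 13.6
finger_force: 39.9
clock: 4.0
eef_pos: [433.0, 263.1, 253.7]
eef_rot: [3.137, 0.003, 2.689]
wrist_force: [-0.2, 0.3, -3.8]
finger_gap: 13.7
finger_force: 39.9
(array([-13.  , -25.16,   0.3 ]), array([ 0.05,  0.04, -0.01])) (array([-21.97, -21.19,   0.35]), array([ 0.05,  0.04, -0.01]))
```

The cap is held (gap 13.7 mm, grip 40 N). I'll stop beside the mouth to look into it.

```bash
python3 - <<'E'
from h import *
print(goto([580,100,250],2.69))
E
```

```text
(array([-20.35,  -8.24,   0.4 ]), array([ 0.05,  0.04, -0.01]))
```

```bash
python3 -m creep '[[-1,[-3,-1.2,0],0],[-1,[-7,-2.8,0],0],[-1,[-11,-4.4,0],0],[-1,[-15,-6,0],0],[-1,[-18,-7.2,0],0],[-1,[-20,-8,0.4],0],[-1,[-20.3,-8.2,0.4],0],[-1,[-20.3,-8.2,0.4],0],[-1,[-20.3,-8.2,0.4],0]]' 40
python3 - <<'E'
from h import *
p=manip.camera_params("wrist"); im=manip.camera("wrist")[:,:,::-1]; cv2.imwrite("pics/w2.png",im)
c=np.array(proj(p,[538.5,-23.8,130]));print(c)
import pickle;pickle.dump(p,open("w2.pkl","wb"))
E
```

```text
clock: 4.9
eef_pos: [578.5, 100.9, 246.0]
eef_rot: [-3.141, -0.001, 2.69]
wrist_force: [-0.2, 0.3, -2.3]
finger_gap: 14.0
finger_force: 39.9
[144.56938963 270.13434771]
```

View pics/w2.png

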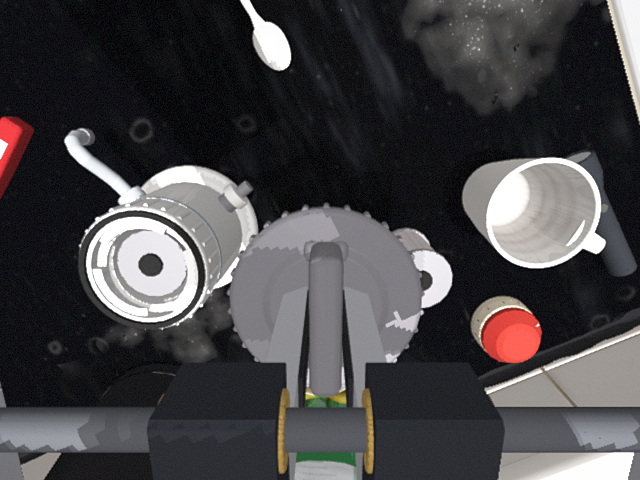

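The wrist view shows the mouth, with its black seal ring, at about (143,268), and gaps visible in the ledge. The cap hangs level in the fingers. I'll zoom in and fit the ring.

```bash
python3 - <<'E'
from h import *
import pickle;p=pickle.load(open("w2.pkl","rb"))
def fit(f,p,c,R0):
    im=cv2.imread(f,0).astype(float); pts=[]
    # darkest ring crossing along radial lines, on plane z=131
    C=ray(p,c,131)
    for t in np.radians(np.arange(0,360,4)):
        rr=np.arange(36,50,.25)
        uv=np.array([proj(p,C+[r*np.cos(t),r*np.sin(t),0]) for r in rr],np.float32)
        v=cv2.remap(im.astype(np.float32),uv[:,:1],uv[:,1:],1).ravel()
        w=np.clip(90-v,0,None)
        if w.sum()>20: pts.append(C[:2]+(w@rr/w.sum())*np.array([np.cos(t),np.sin(t)]))
    P=np.array(pts); k=np.ones(len(P),bool)
    for _ in range(6):
        A=np.c_[2*P,np.ones(len(P))];s=np.linalg.lstsq(A[k],(P**2).sum(1)[k],rcond=None)[0]
        r=np.sqrt(s[2]+s[:2]@s[:2]); e=abs(np.hypot(*(P-s[:2]).T)-r); k=e<max(1.0,1.5*np.median(e))
    print(f,s[:2],r,k.sum(),len(P),np.median(e))
    return s[:2]
c=fit("pics/w2.png",p,(143,268),0); fit("pics/top0.png",manip.camera_params("top"),(435,223.5),0)
im=cv2.imread("pics/w2.png"); n=500; h=50
# rectified: world x up, y left on the ledge plane z=126
src=np.float32([proj(p,[c[0]+a,c[1]+b,126]) for a,b in((h,h),(h,-h),(-h,-h),(-h,h))])
M=cv2.getPerspectiveTransform(src,np.float32([(0,0),(n,0),(n,n),(0,n)]))
cv2.imwrite("pics/m.png",cv2.warpPerspective(im,M,(n,n),flags=cv2.INTER_CUBIC))
E
```

```text
pics/w2.png [537.91976892 -26.64777649] 43.180662317465035 70 90 0.40099011849548205
pics/top0.png [540.8273328  -24.38270195] 44.34476945782314 42 58 1.6602855164875159
```

View pics/m.png

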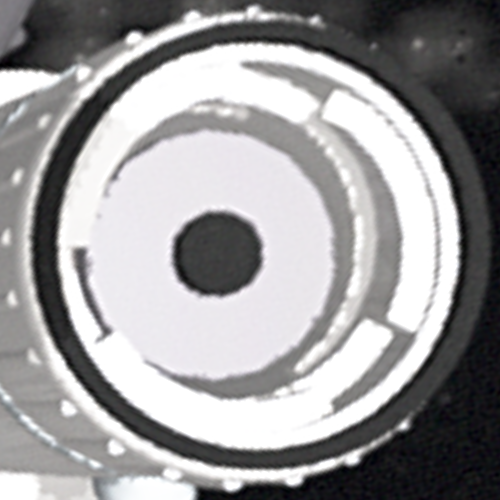

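The rectified mouth view (5 px/mm, world x up, y left) shows thread gaps centred at about 195°, 75° and -45° in image angle, i.e. 105°, -15° and -135° in the world frame. I'll refine the rim centre using the inner seal edge, and measure how the cap is offset in the grip.

```bash
python3 - <<'E'
from h import *
import pickle;p=pickle.load(open("w2.pkl","rb"))
def fit(f,p,C,r0,r1,sg,n,a0=0,a1=360):
    im=cv2.imread(f,0).astype(np.float32); pts=[]; C=np.array(C,float)
    for t in np.radians(np.arange(a0,a1,4)):
        rr=np.arange(r0,r1,.25)
        uv=np.array([proj(p,C+[r*np.cos(t),r*np.sin(t),0]) for r in rr],np.float32)
        v=cv2.GaussianBlur(cv2.remap(im,uv[:,:1],uv[:,1:],1),(1,5),0).ravel()
        g=sg*np.gradient(v)
        if g.max()>4: pts.append(C[:2]+rr[g.argmax()]*np.array([np.cos(t),np.sin(t)]))
    P=np.array(pts); k=np.ones(len(P),bool)
    for _ in range(8):
        A=np.c_[2*P,np.ones(len(P))];s=np.linalg.lstsq(A[k],(P**2).sum(1)[k],rcond=None)[0]
        r=np.sqrt(s[2]+s[:2]@s[:2]); e=abs(np.hypot(*(P-s[:2]).T)-r); k=e<max(.6,1.5*np.median(e))
    print(n,s[:2],r,k.sum(),len(P),np.median(e))
for f,q in(("pics/w2.png",p),("pics/top0.png",manip.camera_params("top"))):
    fit(f,q,[538.5,-25,131.5],34,44,-1,"inner edge "+f)
s=np.array([578.5,100.9,246]); x=np.array([np.cos(2.69),np.sin(2.69),0])
C=s-[0,0,17.3]
fit("pics/w2.png",p,C,41,51,-1,"cap",154-100,154+100)   # camera side of the flange
fit("pics/w1.png",pickle.load(open("w1.pkl","rb")),[431.5,263.5,43],41,51,-1,"cap w1")
fit("pics/top0.png",manip.camera_params("top"),[431.5,263.5,43],41,51,-1,"cap top")
st=manip.read_state();print(st["eef_pos"],st["moment"],st["wrist_force"])
E
```

```text
inner edge pics/w2.png [538.1309398 -25.0366998] 39.59585233914034 89 90 0.19495098404258115
inner edge pics/top0.png [537.59799549 -24.25288508] 40.1412537201627 81 90 0.19047097809245628
cap [577.90932815  99.78507051] 46.52807784827863 29 43 0.6906068418636124
cap w1 [432.53072161 262.56238984] 45.68627136511165 60 90 0.24498168878154658
cap top [432.22866506 262.85585482] 45.58063585477636 59 90 0.4288347359286888
[578.51918611 101.09509318 246.3081985 ] [-0.00137021  0.02030047 -0.004106  ] [-1.12886737 -0.0204164  -2.05281538]
```

Both cameras agree on the rim centre at (537.9,-24.7), and the cap is centred on the TCP.

```bash
python3 - <<'E'
from h import *
print(goto([537.9,-24.7,225],1.7))
E
```

```text
(array([ -1.84, -13.09,   2.13]), array([-0.  , -0.  , 11.34]))
```

```bash
python3 -m creep '[[-1,[-0.4,-2.5,0],0.6],[-1,[-0.8,-6,0],2],[-1,[-1.3,-9,0],3.5],[-1,[-1.7,-11.5,0],5],[-1,[-1.8,-12.8,0],6.6],[-1,[-1.8,-13.1,0.5],8.2],[-1,[-1.8,-13.1,1.3],9.8],[-1,[-1.8,-13.1,1.9],11.3],[-1,[-1.8,-13.1,2.1],11.3],[-1,[-1.8,-13.1,2.1],11.3],[-1,[-1.8,-13.1,2.1],11.3]]' 40
python3 - <<'E'
from h import *
print(goto([537.9,-24.7,180],1.7),manip.read_state()["joints"].round(2))
E
```

```text
clock: 6.05
eef_pos: [538.0, -25.1, 225.9]
eef_rot: [3.141, 0.0, 1.707]
wrist_force: [1.1, 0.2, -3.7]
finger_gap: 13.4
finger_force: 39.9
(array([ 0.04, -0.01,  4.59]), array([0.01, 0.  , 0.08])) [-0.11  0.27  1.55 -0.    1.33 -0.25]
```

```bash
python3 -m creep '[[-1,[0.04,0,2],0],[-1,[0.04,0,3.5],0],[-1,[0.04,0,4.3],0],[-1,[0.04,0,4.6],0],[-1,[0.04,0,4.8],0],[-1,[0.04,0,5.0],0],[-1,[0.04,0,5.1],0],[-1,[0.04,0,5.15],0],[-1,[0.04,0,5.15],0]]' 40
python3 - <<'E'
from h import *
s=manip.read_state();print(s["eef_pos"],s["eef_rot"],s["wrist_force"],s["moment"])
E
```

```text
clock: 6.95
eef_pos: [538.2, -25.1, 174.3]
eef_rot: [3.141, 0.0, 1.703]
wrist_force: [1.2, -0.8, -1.1]
finger_gap: 13.9
finger_force: 39.9
[538.21097442 -25.07867308 174.30996961] [3.14070634e+00 2.15684013e-04 1.70300502e+00] [ 1.18942903 -0.76646831 -1.14676691] [-0.05069909 -0.23986176  0.02165995]
```

```bash
python3 -m creep '[[-1,[0,0,0.05],0],[-1,[0,0,0.1],0],[-1,[0,0,0.1],0]]' 40
python3 -m creep '[[-1,[0,0,0.05],0],[-1,[0,0,0.1],0],[-1,[0,0,0.1],0]]' 40
```

```text
clock: 7.25
eef_pos: [538.2, -25.1, 173.5]
eef_rot: [3.141, 0.0, 1.703]
wrist_force: [0.3, 0.9, 3.4]
finger_gap: 13.5
finger_force: 39.9
clock: 7.55
eef_pos: [538.3, -25.1, 173.2]
eef_rot: [3.14, 0.0, 1.703]
wrist_force: [-1.7, 0.9, 12.1]
finger_gap: 13.4
finger_force: 40.0
```

On the ledge at z 173.2 with about 12 N. Now I'll back off anticlockwise (negative roll).

```bash
python3 -m creep '[[-1,[0,0,0],-0.5],[-1,[0,0,0],-1],[-1,[0,0,0],-1.5],[-1,[0,0,0],-2],[-1,[0,0,0],-2.5],[-1,[0,0,0],-3],[-1,[0,0,0],-3]]' 40
python3 -m creep '[[-1,[0,0,0],-0.5],[-1,[0,0,0],-1],[-1,[0,0,0],-1.5],[-1,[0,0,0],-2],[-1,[0,0,0],-2.5],[-1,[0,0,0],-3],[-1,[0,0,0],-3]]' 40
```

```text
clock: 8.25
eef_pos: [538.3, -25.0, 173.2]
eef_rot: [3.14, 0.001, 1.966]
wrist_force: [-2.7, 0.7, 12.1]
finger_gap: 13.8
finger_force: 39.9
clock: 8.95
eef_pos: [538.3, -25.1, 173.2]
eef_rot: [3.141, 0.001, 2.228]
wrist_force: [-3.1, 0.3, 12.2]
finger_gap: 14.0
finger_force: 39.9
```

```bash
python3 -m creep '[[-1,[0,0,0],-0.5],[-1,[0,0,0],-1],[-1,[0,0,0],-1.5],[-1,[0,0,0],-2],[-1,[0,0,0],-2]]' 40
python3 -m creep '[[-1,[0,0,0],-0.5],[-1,[0,0,0],-1],[-1,[0,0,0],-1.5],[-1,[0,0,0],-2],[-1,[0,0,0],-2]]' 40
```

```text
clock: 9.45
eef_pos: [538.3, -25.2, 173.2]
eef_rot: [3.141, 0.001, 2.402]
wrist_force: [-2.0, 0.5, 11.6]
finger_gap: 13.6
finger_force: 39.9
clock: 9.95
eef_pos: [538.3, -25.2, 173.2]
eef_rot: [3.141, 0.002, 2.577]
wrist_force: [-2.2, -0.9, 12.0]
finger_gap: 14.2
finger_force: 39.9
```

```bash
python3 -m creep '[[-1,[0,0,0],-0.5],[-1,[0,0,0],-1],[-1,[0,0,0],-1.5],[-1,[0,0,0],-2],[-1,[0,0,0],-2]]' 40
python3 -m creep '[[-1,[0,0,0],-0.5],[-1,[0,0,0],-1],[-1,[0,0,0],-1]]' 40
```

```text
clock: 10.45
eef_pos: [537.9, -25.1, 172.0]
eef_rot: [-3.142, 0.0, 2.751]
wrist_force: [0.6, -0.6, 1.9]
finger_gap: 13.7
finger_force: 39.9
clock: 10.75
eef_pos: [537.8, -25.1, 171.7]
eef_rot: [-3.141, -0.001, 2.837]
wrist_force: [-0.5, -0.5, 0.1]
finger_gap: 13.5
finger_force: 39.9
```

It's sinking down the feather, so I'll follow it down while turning.

```bash
python3 -m creep '[[-1,[0,0,0.08],-0.4],[-1,[0,0,0.15],-0.8],[-1,[0,0,0.2],-1],[-1,[0,0,0.2],-1]]' 40
python3 - <<'E'
from h import *
s=manip.read_state();print(s["eef_pos"],s["eef_rot"],s["wrist_force"],s["moment"])
E
```

```text
clock: 11.15
eef_pos: [537.8, -25.1, 169.9]
eef_rot: [-3.141, -0.0, 2.924]
wrist_force: [-0.8, -0.6, 0.9]
finger_gap: 13.6
finger_force: 39.9
[537.84771318 -25.06288344 169.85753761] [-3.14146570e+00 -3.62259619e-04  2.92351067e+00] [-0.7648933  -0.64599164  0.89818237] [-0.08521312  0.22210521 -0.05554549]
```

```bash
python3 -m creep '[[-1,[0,0,0.1],0],[-1,[0,0,0.2],0],[-1,[0,0,0.25],0],[-1,[0,0,0.25],0]]' 40
python3 - <<'E'
from h import *
s=manip.read_state();print(s["moment"])
E
```

```text
clock: 11.55
eef_pos: [537.9, -25.0, 167.4]
eef_rot: [-3.142, -0.0, 2.924]
wrist_force: [-1.9, -0.4, 2.7]
finger_gap: 14.0
finger_force: 39.9
[-0.17221846  0.48138662 -0.00529894]
```

It's dropping. I'll keep pressing.

```bash
python3 -m creep '[[-1,[0,0,0.1],0],[-1,[0,0,0.2],0],[-1,[0,0,0.3],0],[-1,[0,0,0.35],0],[-1,[0,0,0.4],0],[-1,[0,0,0.4],0]]' 40
python3 - <<'E'
from h import *
s=manip.read_state();print(s["moment"])
E
```

```text
clock: 12.15
eef_pos: [537.9, -25.0, 164.1]
eef_rot: [3.142, 0.0, 2.925]
wrist_force: [-6.4, 0.5, 11.7]
finger_gap: 13.4
finger_force: 39.9
[-0.11371915  1.33769065  0.0041152 ]
```

Full drop: z 164.1 means the flange is 8 mm above the rim. Now clockwise, following the 0.417 mm per 5° lead.

```bash
python3 -m creep '[[-1,[0.03,0,0],0.5],[-1,[0.04,0,0],1],[-1,[0.04,0,0],1.5],[-1,[0.04,0,0],2],[-1,[0.04,0,0.02],2.5],[-1,[0.04,0,0.04],3],[-1,[0.04,0,0.04],3]]' 40
python3 - <<'E'
from h import *
s=manip.read_state();print(s["moment"])
E
```

```text
clock: 12.85
eef_pos: [538.1, -24.9, 163.4]
eef_rot: [3.141, 0.001, 2.662]
wrist_force: [0.9, 0.7, 4.4]
finger_gap: 13.3
finger_force: 39.9
[-0.01596144 -0.19878847  0.01323865]
```

```bash
python3 -m creep '[[-1,[0,0,0.06],0.5],[-1,[0,0,0.10],1],[-1,[0,0,0.14],1.5],[-1,[0,0,0.18],2],[-1,[0,0,0.22],2.5],[-1,[0,0,0.26],3],[-1,[0,0,0.30],3.5],[-1,[0,0,0.34],4],[-1,[0,0,0.34],4]]' 40
python3 - <<'E'
from h import *
s=manip.read_state();print(s["moment"])
E
```

```text
clock: 13.75
eef_pos: [538.7, -25.5, 161.3]
eef_rot: [3.14, 0.004, 2.314]
wrist_force: [0.1, -2.6, 14.6]
finger_gap: 13.6
finger_force: 40.0
[-0.85222139  0.17101386  0.03401069]
```

```bash
python3 -m creep '[[-1,[0,0,0.01],0.5],[-1,[0,0,0.02],1],[-1,[0,0,0.04],1.5],[-1,[0,0,0.06],2],[-1,[0,0,0.08],2.5],[-1,[0,0,0.1],3],[-1,[0,0,0.12],3.5],[-1,[0,0,0.14],4],[-1,[0,0,0.14],4]]' 40
python3 - <<'E'
from h import *
s=manip.read_state();print(s["moment"])
E
```

```text
clock: 14.65
eef_pos: [538.6, -25.5, 159.7]
eef_rot: [3.139, 0.002, 1.965]
wrist_force: [0.6, -3.1, 13.9]
finger_gap: 13.4
finger_force: 40.0
[-0.77537343  0.32272578  0.10552919]
```

```bash
python3 -m creep '[[-1,[0,0,0.01],0.5],[-1,[0,0,0.02],1],[-1,[0,0,0.04],1.5],[-1,[0,0,0.06],2],[-1,[0,0,0.08],2.5],[-1,[0,0,0.1],3],[-1,[0,0,0.12],3.5],[-1,[0,0,0.15],4],[-1,[0,0,0.15],4]]' 40
python3 - <<'E'
from h import *
s=manip.read_state();print(s["moment"])
E
```

```text
clock: 15.55
eef_pos: [538.4, -25.3, 158.1]
eef_rot: [3.139, 0.001, 1.616]
wrist_force: [-0.7, -2.2, 13.7]
finger_gap: 13.5
finger_force: 40.0
[-0.55508756  0.46086478  0.03001203]
```

```bash
python3 -m creep '[[-1,[0,0,0.02],0.5],[-1,[0,0,0.04],1],[-1,[0,0,0.06],1.5],[-1,[0,0,0.08],2],[-1,[0,0,0.08],2]]' 40
python3 - <<'E'
from h import *
s=manip.read_state();print(s["moment"])
E
python3 -m creep '[[-1,[0,0,0.02],0.5],[-1,[0,0,0.04],1],[-1,[0,0,0.04],1]]' 40
python3 - <<'E'
from h import *
s=manip.read_state();print(s["moment"])
E
```

```text
clock: 16.05
eef_pos: [538.4, -25.3, 157.4]
eef_rot: [3.138, 0.0, 1.441]
wrist_force: [-2.0, -2.6, 14.9]
finger_gap: 13.8
finger_force: 40.0
[-0.43101652  0.53473949  0.10510199]
clock: 16.35
eef_pos: [538.6, -25.2, 157.2]
eef_rot: [3.138, -0.0, 1.354]
wrist_force: [-1.2, -1.3, 16.1]
finger_gap: 13.5
finger_force: 40.0
[-0.31144725  0.57842826  0.13943237]
```

```bash
python3 -m creep '[[-1,[0,0,0],0],[-1,[0,0,0.01],0.5],[-1,[0,0,0.03],1],[-1,[0,0,0.03],1]]' 60
python3 - <<'E'
from h import *
s=manip.read_state();print(s["moment"])
E
python3 -m creep '[[-1,[0,0,0.02],0.5],[-1,[0,0,0.03],1],[-1,[0,0,0.03],1]]' 60
python3 - <<'E'
from h import *
s=manip.read_state();print(s["moment"])
E
```

```text
clock: 16.75
eef_pos: [538.7, -25.1, 157.1]
eef_rot: [3.138, -0.001, 1.267]
wrist_force: [-0.8, -0.6, 16.9]
finger_gap: 13.5
finger_force: 60.0
[-0.18911114  0.51582085  0.12575297]
clock: 17.05
eef_pos: [538.8, -25.0, 156.9]
eef_rot: [3.138, -0.001, 1.18]
wrist_force: [-0.3, -1.3, 19.0]
finger_gap: 13.5
finger_force: 60.0
[-0.04856307  0.51015127  0.17121182]
```

```bash
for i in 1; do python3 -m creep '[[-1,[0,0,0.01],0.5],[-1,[0,0,0.02],1],[-1,[0,0,0.02],1]]' 60; done
python3 - <<'E'
from h import *
s=manip.read_state();print(s["moment"])
E
python3 -m creep '[[-1,[0,0,0.01],0.5],[-1,[0,0,0.02],1],[-1,[0,0,0.02],1]]' 60
python3 - <<'E'
from h import *
s=manip.read_state();print(s["moment"])
E
```

```text
clock: 17.35
eef_pos: [538.9, -24.9, 156.8]
eef_rot: [3.137, -0.002, 1.093]
wrist_force: [-0.6, 0.7, 19.3]
finger_gap: 13.9
finger_force: 60.1
[0.03845864 0.43308339 0.28064658]
clock: 17.65
eef_pos: [538.9, -24.7, 156.5]
eef_rot: [3.138, -0.002, 1.006]
wrist_force: [1.6, 2.8, 17.9]
finger_gap: 13.5
finger_force: 60.2
[0.41871446 0.38366282 0.53329067]
```

```bash
python3 -m creep '[[-1,[0,0,0],0.25],[-1,[0,0,0],0.5],[-1,[0,0,0],0.5]]' 60
python3 - <<'E'
from h import *
s=manip.read_state();print(s["moment"])
E
```

```text
clock: 17.95
eef_pos: [539.0, -24.6, 156.4]
eef_rot: [3.138, -0.003, 0.963]
wrist_force: [1.2, 2.8, 15.8]
finger_gap: 13.7
finger_force: 60.5
[0.54853995 0.02788235 0.7506237 ]
```

It's snug at 0.75 N m and z 156.4, after 112° clockwise. I'll release the downward press and open.

```bash
python3 -m creep '[[-1,[0,0,-0.08],0],[-1,[0,0,-0.15],0],[-0.6,[0,0,-0.15],0],[-0.4,[0,0,-0.15],0],[-0.2,[0,0,-0.15],0],[-0.1,[0,0,-0.15],0],[-0.1,[0,0,-0.15],0]]' 60
python3 -m creep '[[-0.1,[0,0,-0.5],0],[0,[0,0,-2],0],[0,[0,0,-5],0],[0,[0,0,-9],0],[0,[0,0,-11],0],[0,[0,0,-11],0]]'
python3 - <<'E'
from h import *
im=manip.camera("top")[:,:,::-1]; im2=manip.camera("scene")[:,:,::-1]
cv2.imwrite("pics/e.png",np.hstack([cv2.resize(im2[200:380,290:490],(400,360),interpolation=3),cv2.resize(im[140:300,310:490],(400,360),interpolation=3)]))
E
```

```text
clock: 18.65
eef_pos: [537.5, -25.0, 155.9]
eef_rot: [-3.141, 0.0, 0.961]
wrist_force: [-0.2, -0.2, -0.3]
finger_gap: 41.9
finger_force: 0.0
clock: 19.25
eef_pos: [538.4, -25.0, 269.4]
eef_rot: [3.137, -0.003, 0.961]
wrist_force: [0.3, -0.6, -0.9]
finger_gap: 47.4
finger_force: 0.0
```

View pics/e.png

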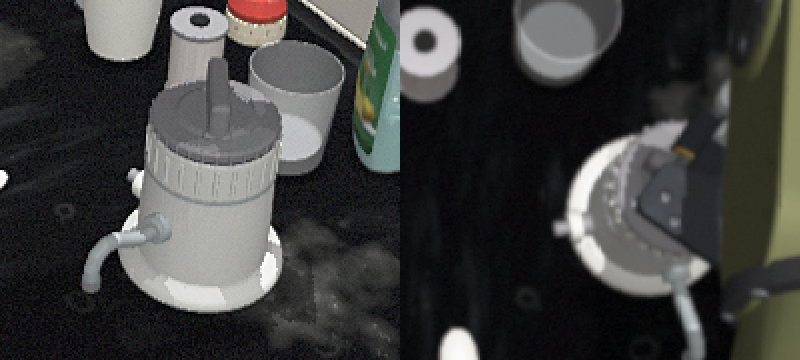

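The cap sits level and closed on the canister with no visible gap, and the gripper is clear. The other objects are where they were.

```bash
python3 -c "
from cell import manip
print(manip.sign_off())"
```

```text
the job is handed in; nothing more can be done
None
```

The filter cap is screwed down snug on its seal (about 0.75 N m; flange about 0.2 mm above the rim, judged from tool height), the gripper is clear, nothing else was touched, and the job was handed in at about 19 s; no verdict came back.

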